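Feel along the row of shell button blanks in the sprung drilling jig

ROBOT

A 7-joint arm with a two-finger parallel gripper is mounted at the origin on the work surface. World frame = base frame: x ahead of the robot, y to its left, z up, the work surface at z = 0. Lengths are in mm, angles in rad, forces in N, time in s.
With the tool pointing down it reaches from about 400 to 850 mm from the base axis. Payload 10.4 kg.
Tool frame: the origin (TCP) lies between the finger pads; the fingertips stand 8 mm ahead of it and the grasp point (between the pads) lies 11 mm behind it; z points along the fingers, y is the line along which they close (so a half turn about z gives the same grasp; the last joint's range is limited). The gripper opens to 87 mm and grips with 3 to 60 N. Pads are 19 mm wide; open, the fingers measure 117 mm over their backs; the gripper's body (75 mm by 190 mm) begins 51 mm behind the grasp point.
Start: joints at [-1.184, 0.332, -0.065, 1.46, 0.022, 1.35, -0.088], TCP at [249.006, 573.278, 230.576] pointing down, gripper open.
Joint ranges: [-2.6, 2.6], [-0.5, 2.12], [-1.47, 1.34], [0.16, 2.42], [-1.27, 4.41], [0.06, 2.06], [-2.6, 2.6]. Speed limits (rad/s): [2.22, 2.22, 2.79, 2.79, 3.14, 3.14, 3.14].

INTERFACE

Orientations are given as a 3x3 rotation matrix whose columns are the frame's x, y, z axes.
In Python, from bench import ctrl, viewer, job gives the robot as it stands.
- The arm moves only by the tool apply_moves, never from a script. Its argument "rows" is a list of rows, each a list of 4 numbers: the shift along the world's x, y, z in mm, then the turn about the world's z in degrees. A call has 1 to 10 rows; each row is the pose to reach, as a shift and turn from the pose commanded when the call began; what a row does not reach only later rows make up. A row lasts 1/10 s, in which the tool goes at most 50 mm and 8.59 degrees, less where a joint would pass 70% of its speed; a pose out of reach is approached as far as the arm can. A call with a gripper value outside its range is refused whole. "gripper" is the closure, from -1 (fully open) to 1 (shut), set as the call begins (left out, the last holds). The fingers move at their own pace and stop on an object; "newtons" is the grip in N (left out, the last holds). Time passes only in rows, so rows that repeat a pose let the fingers close. It gives the time, the measured TCP pose, the force, the opening and the grip force at its end, in the units of the state.
- ctrl.sense(): the state, without advancing time (a new reading comes with each control period).
- viewer.capture(name): name is "scene" or "side" or "wrist"; returns the picture (420x560x3 uint8, red, green, blue); there is no depth.
- viewer.get_calibration(name): a dict with "K" (3x3 intrinsics, pixels), "R" (3x3) and "t" (3): a world point X has camera coordinates R X + t. Camera axes: x right, y down, z forward; pixel columns grow to the right and rows downward; lengths in mm; the calibration is good to about 2 mm. A picture is of the moment at which its call begins: read the wrist's pose just before it. get_calibration takes no time and is no camera call; for the wrist camera it gives the pose at the moment of the call.
- job.job_done(): hands the job in; it is judged then, once.
The state is a dict: "t": time; "q": joint angles; "qd": joint speeds; "joint_torque": joint torques, N m; "tcp_pos": TCP position; "orientation": TCP orientation; "force": force on the tool from outside, world axes, zero at the start; "torque": the same for the moment, N m; "opening": finger opening in mm; "finger_force": force on a finger pad.
Only numpy, scipy, OpenCV 4.12 (cv2) and the standard library are available. Lean on these libraries where they do the work, as an engineer would, in place of code of your own. Each camera call takes 0.05 s, during which the arm holds its last target. There are 200 camera calls.

TASK

Before drilling, feel along the row of four coconut-shell button blanks: with the fingers shut and pointing straight down, put the fingertips on the middle of the blank next to the wooden knob and slide them along the curved row over the middle of every blank to the last, in contact all the way, then lift clear. Press lightly, so that the sprung plate stays dipped by a few millimetres and never comes near the bottom of its travel. Do not lift the carrier out of its seat by its knob or otherwise, and leave the half shell, the chuck key and the tin alone.

Things in the scene. Friction and masses are not known exactly. Their poses are not given: they have to be found in the camera images.
- jig: Green steel base block of the jig, fixed to the bench, 150 (x) x 250 (y) x 30 mm high; origin at the centre of its underside, on the bench. A steel plate 136 x 236 x 10 mm floats over it on springs, centred on it: the plate's top is 55 mm above the bench when free. Any yaw.
- plate (a joint): How far the sprung plate is pressed straight down, in m: 0 free, at most 0.014 (bottom stop). It stays level wherever it is pressed, starts to move at about 1 N and takes about 0.5 N more per mm; it springs back to 0 when let go. A light touch is 2 to 9 mm (2 to 5.5 N); over 11 mm is pressed too hard.
- carrier: Loose pale wooden strip, 150 g, 30 mm wide, 12 mm thick, a flat arc of 160 mm radius, lying level on the plate between low steel lugs (1.5 mm play). Its top is smooth, 67 mm above the bench. Origin: centre of its underside midway along the row; the row runs along y, ends bending to -x. At the +y end, 47 mm from the centre of blank0, stands a round knob, 18 mm wide, 22 mm above the strip. Not to be lifted.
- blank0: Round brown shell blank, 22 mm in diameter with a small dark dot at its centre, set flush in the carrier's top: the first blank, next to the knob: touch this first. Centres are 40 mm apart along the arc. Origin: centre of the blank on the carrier's top face, 67 mm above the bench when the plate is free; z up, y along the row towards the knob.
- blank1: Round brown shell blank, 22 mm in diameter with a small dark dot at its centre, set flush in the carrier's top: the second. Centres are 40 mm apart along the arc. Origin: centre of the blank on the carrier's top face, 67 mm above the bench when the plate is free; z up, y along the row towards the knob.
- blank2: Round brown shell blank, 22 mm in diameter with a small dark dot at its centre, set flush in the carrier's top: the third. Centres are 40 mm apart along the arc. Origin: centre of the blank on the carrier's top face, 67 mm above the bench when the plate is free; z up, y along the row towards the knob.
- blank3: Round brown shell blank, 22 mm in diameter with a small dark dot at its centre, set flush in the carrier's top: the last, at the end without the knob. Centres are 40 mm apart along the arc. Origin: centre of the blank on the carrier's top face, 67 mm above the bench when the plate is free; z up, y along the row towards the knob.
- gap0 (a point): Point of the row midway between blank0 and blank1, on the carrier's top face (plain wood, no mark).
- gap1 (a point): Point of the row midway between blank1 and blank2, on the carrier's top face (plain wood, no mark).
- gap2 (a point): Point of the row midway between blank2 and blank3, on the carrier's top face (plain wood, no mark).
- half_shell: Bystander: loose half coconut shell lying dome up beside the jig, 94 mm across, 43 mm high; origin at the centre of its underside.
- chuck_key: Bystander: loose steel drill-chuck key, T shaped, lying flat, about 90 x 70 mm, 18 mm high; origin on the bench under its shaft.
- tin: Bystander: loose open aluminium tin, 72 mm across, 45 mm high; origin at the centre of its underside.
Things that resemble listed ones, but are neither listed nor needed, are in the scene too. There is more than one size of the carrier; the one meant has the size given above.

How it is judged:
By the outcome, as a careful person would: the job done as asked, in the order asked, and still so for the second after the job is handed in, with the robot touching nothing.
It also fails if it takes over 42 s, if anything falls off the work surface, if the arm or the gripper's body presses on something with over 40 N, if the wrist force passes 120 N, or if a joint passes its speed limit or range.

## Working session

There is one attempt and no reset: what is moved stays moved. The work goes in short steps, Python scripts to look and compute and a tool call to move; the robot and the scene stay as the last step left them, time stands still between calls to the robot, and variables do not carry over. Pictures are saved under pics/ and viewed, at most 10 in all, crops included, and the job is handed in when it is done.

Besides the shell and the picture viewer there is one more tool, called after "Request:" by a JSON object that holds its "op" and its "data", one argument or row to a line. apply_moves: Moves the arm, as the interface text tells. Its arguments: {"type":"object","properties":{"rows":{"type":"array","items":{"type":"array","items":{"type":"number"}}},"gripper":{"type":"number"},"newtons":{"type":"number"}},"required":["rows"]}

```bash
mkdir -p pics; python3 - <<'E'
from bench import ctrl, viewer
import cv2
s=ctrl.sense();print(s['t'],s['tcp_pos'],s['orientation'],s['force'],s['opening'])
for n in("scene","side"):
    cv2.imwrite(f"pics/{n}1.png",viewer.capture(n)[:,:,::-1])
E
```

```text
0.0 [248.87514856 572.89359601 229.73341914] [[-9.17196869e-01  3.98433979e-01 -5.17804102e-04]
 [ 3.98434309e-01  9.17195863e-01 -1.35988972e-03]
 [-6.68984924e-05 -1.45359752e-03 -9.99998941e-01]] [0.34084248 0.61992258 0.13818371] 87.04588565531098
```

View pics/scene1.png

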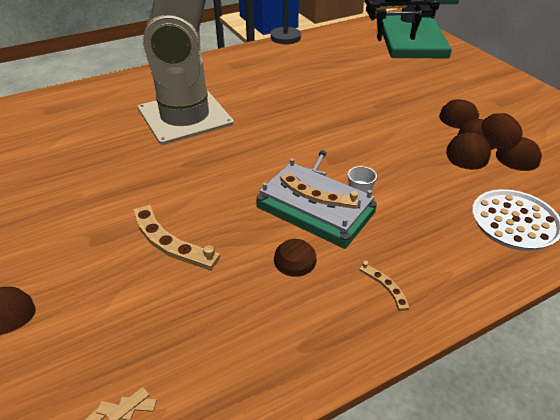

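View pics/side1.png

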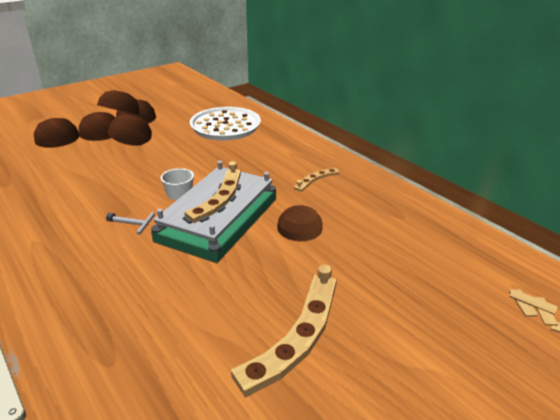

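The scene picture shows the jig with its carrier near (318,195): the knob is at (354,198) and the blanks run from (336,197) to (290,179). The strips lying on the bench are decoys. The side picture shows the knob at (233,167) and the blanks at about (229,183), (223,192), (213,202) and (198,211).

```bash
cat > h.py <<'E'
import numpy as np
from bench import viewer
def onplane(c,uv,z):
    K,R,t=(np.array(c[k],float) for k in("K","R","t"))
    o=-R.T@t.ravel(); d=R.T@np.linalg.inv(K)@np.array([uv[0],uv[1],1.])
    return (o+d*(z-o[2])/d[2])
E
python3 - <<'E'
from h import *
c=viewer.get_calibration("scene");s=viewer.get_calibration("side")
for uv in[(336,197),(318,190),(303,184),(290,179)]:print(onplane(c,uv,67).round())
for uv in[(229,183),(223,192),(213,202),(198,211)]:print(onplane(s,uv,67).round())
print('knob',onplane(c,(354,195),89).round(),onplane(s,(233,165),89).round())
for n,a,b in(("shell",(295,258),(300,224)),("tin",(362,180),(178,183)),("key",(320,162),(130,220))):print(n,onplane(c,a,20).round(),onplane(s,b,20).round())
w=viewer.get_calibration("wrist");print(w)
E
```

```text
[604. 155.  67.]
[563. 132.  67.]
[528. 112.  67.]
[497.  94.  67.]
[601. 143.  67.]
[572. 120.  67.]
[536. 100.  67.]
[497.  90.  67.]
knob [638. 179.  89.] [629. 169.  89.]
shell [686.   1.  20.] [669.  -9.  20.]
tin [536. 282.  20.] [549. 281.  20.]
key [421. 228.  20.] [403. 208.  20.]
{'K': array([[359.23214163,   0.        , 282.25607297],
       [  0.        , 359.23214163, 213.42571547],
       [  0.        ,   0.        ,   1.        ]]), 'R': array([[ 3.99014560e-01,  9.16944449e-01, -5.08728255e-04],
       [ 8.84088945e-01, -3.84569962e-01,  2.65504579e-01],
       [ 2.43257308e-01, -1.06389954e-01, -9.64109465e-01]]), 't': array([-624.09663651,  -31.18956598,  389.22925394])}
```

Request:
{"op": "apply_moves", "data": {
  "rows": [
    [28,-42,0,-4],
    [56,-84,0,-8],
    [84,-126,0,-12],
    [112,-168,0,-16],
    [140,-210,0,-20],
    [168,-252,0,-24],
    [196,-294,0,-28],
    [224,-336,0,-32],
    [252,-378,0,-36],
    [281,-418,0,-36]
  ],
  "gripper": 1,
  "newtons": 10
}}

```text
t: 1.1
tcp_pos: [528.4, 156.3, 230.6]
orientation: [[-0.506, 0.863, 0.0], [0.863, 0.506, 0.0], [0.0, 0.0, -1.0]]
force: [1.4, 0.6, 0.7]
opening: 14.8
finger_force: 0.0
```

Request:
{"op": "apply_moves", "data": {
  "rows": [
    [0,0,0,0],
    [0,0,0,0],
    [0,0,0,0],
    [0,0,0,0]
  ]
}}

```text
t: 1.5
tcp_pos: [527.2, 159.7, 230.5]
orientation: [[-0.51, 0.86, -0.0], [0.86, 0.51, 0.0], [0.0, -0.0, -1.0]]
force: [-0.3, 0.2, -0.4]
opening: 0.4
finger_force: 0.0
```

```bash
python3 - <<'E'
from bench import ctrl, viewer
import cv2,pickle
s=ctrl.sense();c=viewer.get_calibration("wrist");im=viewer.capture("wrist")
cv2.imwrite("pics/w1.png",im[:,:,::-1]);pickle.dump(c,open("w1.pkl","wb"))
print(s['tcp_pos'],s['orientation'][:2],s['force'],s['opening'],s['q'])
E
```

```text
[527.19050863 159.67993261 230.45841809] [[-5.09922613e-01  8.60220218e-01 -3.23722922e-04]
 [ 8.60220151e-01  5.09922707e-01  3.53548387e-04]] [-0.26861413  0.18284395 -0.44062787] 0.4232258659623159 [-0.66468801  0.16579597  0.32428274  1.67718811 -0.05494503  1.30766939
  0.20485685]
```

View pics/w1.png

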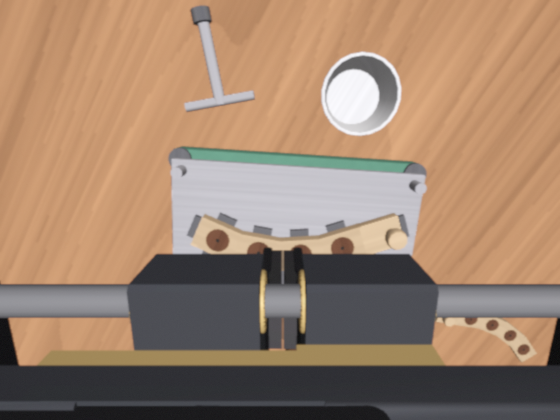

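The wrist picture shows the jig with blank3 at (217,240), blank0 at (342,247) and the knob at (397,239), but the gripper hides the middle of the row. I'll shift away so it comes clear.

Request:
{"op": "apply_moves", "data": {
  "rows": [
    [20,-34,0,0],
    [40,-68,0,0],
    [45,-77,0,0],
    [45,-77,0,0],
    [45,-77,0,0],
    [45,-77,0,0]
  ]
}}

```text
t: 2.15
tcp_pos: [572.2, 83.4, 230.5]
orientation: [[-0.51, 0.86, -0.0], [0.86, 0.51, 0.001], [0.001, 0.0, -1.0]]
force: [-0.3, 0.3, 0.2]
opening: 0.5
finger_force: 0.0
```

```bash
python3 - <<'E'
from bench import ctrl, viewer
import cv2,pickle
s=ctrl.sense();c=viewer.get_calibration("wrist");im=viewer.capture("wrist")
pickle.dump(c,open("w2.pkl","wb"));cv2.imwrite("pics/w2full.png",im[:,:,::-1])
cv2.imwrite("pics/w2.png",cv2.resize(im[60:290,130:480,::-1],None,fx=2,fy=2,interpolation=cv2.INTER_CUBIC))
print(s['tcp_pos'],s['force'])
E
```

```text
[572.21580815  83.41791713 230.52963221] [-0.34450891  0.29214778  0.23008428]
```

View pics/w2.png

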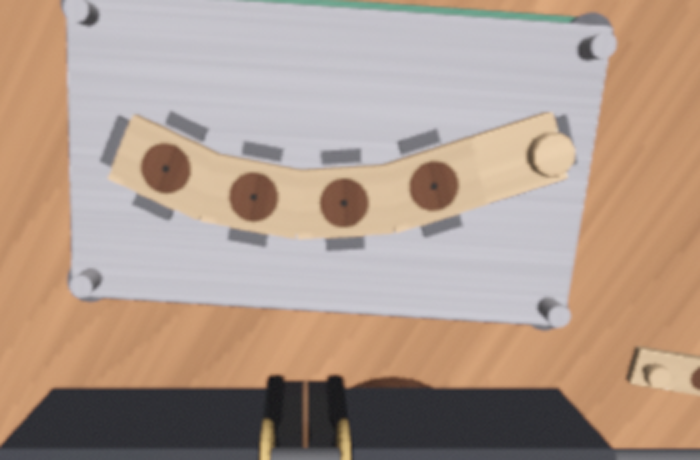

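All four dots are visible now. In crop pixels they are blank3 (165,168), blank2 (254,197), blank1 (344,203) and blank0 (434,186), with the knob at (551,155).

```bash
python3 - <<'E'
from h import *
import cv2,pickle
from scipy.optimize import least_squares
c=pickle.load(open("w2.pkl","rb"));im=cv2.imread("pics/w2full.png").astype(float)
P=[]
for u,v in[(434,186),(344,203),(254,197),(165,168)]:
    x,y=130+(u+.5)/2-.5,60+(v+.5)/2-.5
    Y,X=np.mgrid[int(y)-14:int(y)+17,int(x)-14:int(x)+17]
    p=im[Y,X]; m=(p[...,2]-p[...,0]<90)&(p[...,2]<150)&(np.hypot(X-x,Y-y)<16)
    cx,cy=X[m].mean(),Y[m].mean()
    P.append(onplane(c,(cx,cy),67)[:2]); print((x,y),(cx,cy),m.sum(),P[-1].round(1),onplane(c,(x,y),67)[:2].round(1))
P=np.array(P)
a=40/160*np.array([1.5,1,.5,0,-.5,-1,-1.5])
def mod(v):
    q=np.c_[160*np.cos(a)-160,160*np.sin(a)];cs,sn=np.cos(v[2]),np.sin(v[2])
    return q@np.array([[cs,sn],[-sn,cs]])+v[:2]
r=least_squares(lambda v:(mod(v)[::2]-P).ravel(),[550,120,-1.05])
print(r.x,r.fun.round(1));print(mod(r.x).round(1)); m=mod(r.x); print("spacing",np.linalg.norm(np.diff(P,axis=0),axis=1)); print(np.degrees(r.x[2]+a).round(1))
E
```

```text
(346.75, 152.75) (np.float64(346.44594594594594), np.float64(152.55180180180182)) 444 [599.4 146.8] [599.7 146.8]
(301.75, 161.25) (np.float64(301.6588235294118), np.float64(161.00941176470587)) 425 [569.5 120.6] [569.7 120.4]
(256.75, 158.25) (np.float64(256.24941724941726), np.float64(157.99067599067598)) 429 [533.9 102.5] [534.3 102.5]
(212.25, 143.75) (np.float64(212.456570155902), np.float64(143.64810690423164)) 449 [495.   93.9] [494.9  93.7]
[552.23680781 110.42664875  -1.10164751] [ 0.1  0.  -0.1  0.   0.   0.  -0.1 -0.1]
[[599.5 146.8]
 [585.3 132.8]
 [569.5 120.6]
 [552.2 110.4]
 [533.9 102.5]
 [514.7  97. ]
 [494.9  93.8]]
spacing [39.74747866 39.98198527 39.77389446]
[-41.6 -48.8 -56.  -63.1 -70.3 -77.4 -84.6]
```

The arc model fits the dots to 0.1 mm. Next I'll go above blank0, lined up with the row.

Request:
{"op": "apply_moves", "data": {
  "rows": [
    [14,32,0,6],
    [27.3,63.4,0,12],
    [27.3,63.4,-40,17.7],
    [27.3,63.4,-80,17.7],
    [27.3,63.4,-115,17.7],
    [27.3,63.4,-130,17.7],
    [27.3,63.4,-135,17.7],
    [27.3,63.4,-135,17.7],
    [27.3,63.4,-135,17.7],
    [27.3,63.4,-135,17.7]
  ]
}}

```text
t: 3.2
tcp_pos: [601.1, 145.0, 97.3]
orientation: [[-0.746, 0.666, 0.002], [0.666, 0.746, 0.001], [-0.001, 0.002, -1.0]]
force: [0.0, 0.1, 0.2]
opening: 0.3
finger_force: 0.0
```

```bash
python3 - <<'E'
from bench import ctrl, viewer
import cv2
from h import *
s=ctrl.sense();print(s['tcp_pos'],s['force'])
im=viewer.capture("side");cv2.imwrite("pics/s2.png",cv2.resize(im[110:270,110:310,::-1],None,fx=3,fy=3,interpolation=cv2.INTER_CUBIC))
E
```

```text
[601.0915372  145.01025449  97.3046926 ] [0.03597414 0.12417259 0.20110365]
```

View pics/s2.png

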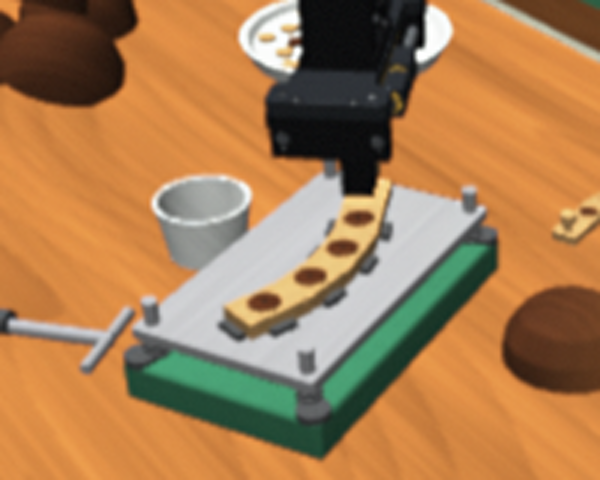

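The fingertips hang over blank0, just in front of the knob. I'll correct the 2 mm offset and lower gently.

Request:
{"op": "apply_moves", "data": {
  "rows": [
    [-1.6,1.8,-5,0],
    [-1.6,1.8,-10,0],
    [-1.6,1.8,-15,0],
    [-1.6,1.8,-18,0],
    [-1.6,1.8,-20,0],
    [-1.6,1.8,-22,0],
    [-1.6,1.8,-23,0],
    [-1.6,1.8,-24,0],
    [-1.6,1.8,-24,0],
    [-1.6,1.8,-24,0]
  ]
}}

```text
t: 4.25
tcp_pos: [598.5, 146.4, 71.7]
orientation: [[-0.746, 0.666, 0.0], [0.666, 0.746, 0.0], [0.0, 0.0, -1.0]]
force: [-2.3, -1.2, 3.9]
opening: 0.5
finger_force: 1.5
```

Request:
{"op": "apply_moves", "data": {
  "rows": [
    [0,0,0,0],
    [-3.5,-3.6,0,-1.8],
    [-7,-7.2,0,-3.6],
    [-10.6,-10.7,0,-5.4],
    [-14.2,-14,0,-7.2],
    [-18.1,-17.2,0,-9],
    [-22,-20.3,0,-10.7],
    [-26,-23.3,0,-12.5],
    [-30,-26.2,0,-14.3],
    [-30,-26.2,0,-14.3]
  ]
}}

```text
t: 5.25
tcp_pos: [567.7, 119.5, 71.4]
orientation: [[-0.556, 0.831, -0.001], [0.831, 0.556, -0.0], [0.0, -0.001, -1.0]]
force: [-0.0, -1.2, 2.4]
opening: 0.4
finger_force: 1.6
```

Request:
{"op": "apply_moves", "data": {
  "rows": [
    [-3.5,-2.2,-0.7,-1.8],
    [-7.5,-4.5,-1.3,-3.6],
    [-12,-7.2,-1.3,-5.4],
    [-16.3,-9.6,-1.3,-7.2],
    [-20.9,-11.7,-1.3,-9],
    [-25.4,-13.7,-1.3,-10.7],
    [-30,-15.6,-1.3,-12.5],
    [-34.6,-17.5,-1.3,-14.3],
    [-34.6,-17.5,-1.3,-14.3]
  ]
}}

```text
t: 6.15
tcp_pos: [533.0, 102.3, 70.2]
orientation: [[-0.334, 0.943, -0.001], [0.943, 0.334, -0.0], [0.0, -0.001, -1.0]]
force: [0.2, -1.6, 3.1]
opening: 0.9
finger_force: 1.9
```

Request:
{"op": "apply_moves", "data": {
  "rows": [
    [-4.8,-1.4,0,-1.8],
    [-9.6,-2.9,0,-3.6],
    [-14.4,-4.3,0,-5.4],
    [-19.2,-5.5,0,-7.2],
    [-24,-6.5,0,-9],
    [-29,-7.4,0,-10.7],
    [-34,-8.1,0,-12.5],
    [-39,-8.6,0,-14.3],
    [-39,-8.6,0,-14.3],
    [-39,-8.6,0,-14.3]
  ]
}}

```text
t: 7.15
tcp_pos: [494.4, 93.9, 70.0]
orientation: [[-0.094, 0.996, -0.001], [0.996, 0.094, -0.0], [-0.0, -0.001, -1.0]]
force: [-0.2, -1.9, 3.0]
opening: 0.7
finger_force: 1.9
```

The tips are on the middle of blank3, so I'll lift clear.

Request:
{"op": "apply_moves", "data": {
  "rows": [
    [0,0,5,0],
    [0,0,15,0],
    [0,0,35,0],
    [0,0,65,0],
    [0,0,100,0],
    [0,0,130,0],
    [0,0,130,0],
    [0,0,130,0],
    [0,0,130,0]
  ]
}}

```text
t: 8.05
tcp_pos: [494.3, 94.1, 199.5]
orientation: [[-0.093, 0.996, -0.001], [0.996, 0.093, -0.001], [-0.0, -0.001, -1.0]]
force: [-0.6, -0.3, -0.4]
opening: 0.4
finger_force: 0.0
```

```bash
python3 - <<'E'
from bench import ctrl, viewer
import cv2
s=ctrl.sense();print(s['tcp_pos'],s['force'])
im=viewer.capture("side");cv2.imwrite("pics/s3.png",cv2.resize(im[110:270,90:340,::-1],None,fx=3,fy=3,interpolation=cv2.INTER_CUBIC))
E
```

```text
[494.33370374  94.0526992  199.47958012] [-0.59563242 -0.34091475 -0.43077244]
```

View pics/s3.png

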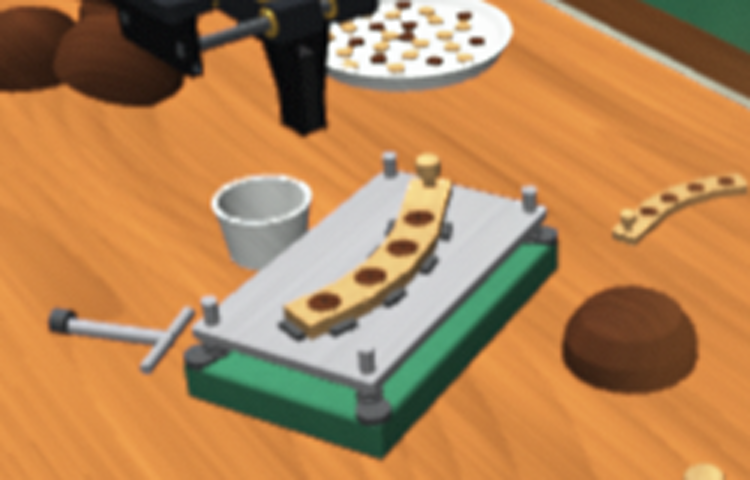

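The carrier is still seated, the bystanders haven't moved, and the gripper is clear.

```bash
python3 -c "
from bench import job
print(job.job_done())"
```

```text
the job is handed in; nothing more can be done
None
```

The shut fingers slid over all four blanks from the knob end to the last, with the plate dipped about 3–5 mm (2.4–3.9 N) wherever I read it, then lifted clear; the job was handed in at about 8 s with the carrier seated and nothing else moved.

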